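# Pump a jar vise shut on a glass canister and hold it

## Task

The canister's lid is stuck: hold the canister for me in the jar vise while I twist it. Pump the lever, pulling it right down and then easing it slowly back up without letting it snap, until the jaw's pad meets the glass and pushes the canister against the stop; then press on until the pad's spring is about half squeezed in, never solid, and finish while still holding the lever there. Move the jaw with the lever only, touch neither jaw nor canister, and leave the other things where they are.

Things in the scene. Friction and masses are not known exactly. Their poses are not given: they have to be found in the camera images.
- vise: counter-top jar vise screwed to the counter: 345 x 130 x 12 mm aluminium base plate. Origin on the counter surface, under the vise's middle; x runs along the vise from the lever end to the fixed V-shaped rubber stop (130 mm tall), the way the jaw advances; y across; z up. Its place and yaw differ from run to run
- lever (a joint): sprung pump lever, a yoke hinged at the pivot, rad: 0 fully up (its spring brings it back there), 0.87 fully down; hard stops at both ends. Moving the bar takes about 2 N at the top, 5 N at the bottom, and up to 4 N more when the pad presses. Let go, it snaps up. Pulling down feeds the jaw 4.2 mm per 0.1 rad
- lever_bar (a point): centre of the lever's hand bar: round, rubber, 22 mm thick, parallel to the vise's y, 88 mm free between the two yoke arms (12 mm rods) at its ends. At lever value q it lies 150*cos(0.70-q) mm from the pivot towards the vise's -x and 150*sin(0.70-q) mm above it: 227 mm above the counter with the lever up, 105 mm with it down
- pivot (a point): middle of the lever's hinge pin (parallel to the vise's y), 130 mm above the counter, 100 mm from the vise's origin towards its -x
- jaw (a joint): travel of the jaw along the vise's x, m, towards the canister; starts at 0 to 0.03. A pawl on 6 mm rack teeth drives it on the lever's down stroke (up to 6 mm of a stroke is lost before a tooth catches) and slips back on the up stroke. A 2 N brake keeps the jaw in place, but not the grip: let the lever up and the pad spring pushes the jaw back until the pad barely touches
- pad (a joint): how far the spring-mounted pad (50 x 60 x 10 mm rubber plate on a 16 mm rod, front of the jaw) is pushed back into the jaw, m: 0 out, 0.024 solid; spring 600 N/m. With the pad out, 25 mm of rod shows between pad and jaw; this gap shrinks as it is squeezed and the rod's end comes out behind the jaw. Half way (0.012) is a firm, safe grip of about 7 N
- pad_face (a point): centre of the pad's front face, 85 mm above the counter; it first meets the canister 45 mm from the canister's axis
- anvil: the vise's fixed V-shaped rubber stop at the far (+x) end; the origin is the vise's own origin. A seated canister's axis lies 118 mm from the vise's origin along its x
- canister: lidded glass canister, 90 mm wide, 126 mm tall to the flat wooden lid, 156 mm to its knob, about 0.6 kg, standing on the smooth base plate, where it slides easily (friction about 0.3), between jaw pad and V stop, up to 6 mm short of the stop. Origin: centre of its underside
- funnel: white plastic funnel standing mouth down, 90 mm wide, 90 mm tall; only a bystander
- bamboo_spoon: bamboo spoon lying flat, 240 mm long; only a bystander
- salt_bowl: white salt bowl, 80 mm wide, 35 mm tall; only a bystander
- pepper_mill: dark wooden pepper mill, 140 mm tall; only a bystander
- mug: white mug, 80 mm wide, 90 mm tall; only a bystander
- spice_jar: amber spice jar, 50 mm wide, 90 mm tall; only a bystander
- tea_tin: plain steel tea tin, 70 mm wide, 100 mm tall; only a bystander
Not all that is in view belongs to the job. Leave any black, pink or purple look-alike of the canister alone.

How it is judged:
By the outcome, as a careful person would: the job done as asked, in the order asked, and still so for the second after the job is handed in, while the arm keeps its last pose, push and grip.
It also fails if it takes over 54 s, if anything falls off the work surface, if the arm or the gripper's body presses on something with over 40 N, if the wrist force passes 120 N, or if a joint passes its speed limit or range.

## Robot

A 6-joint arm with a two-finger parallel gripper is mounted at the origin on the work surface. World frame = base frame: x ahead of the robot, y to its left, z up, the work surface at z = 0. Lengths are in mm, angles in rad, forces in N, time in s.
With the tool pointing down it reaches from about 350 to 875 mm from the base axis. Payload 4.2 kg.
Tool frame: the origin (TCP) lies midway between the tips of the shut fingers; the grasp point (between the pads) lies 19 mm behind it (arm.grasp_offset is the distance from the TCP to the grasp point, in mm); z points along the fingers, y is the direction in which the jaws open and shut (so a half turn about z gives the same grasp; the last joint's range is limited). The gripper opens to 85 mm and grips with 20 to 120 N. Pads are 22 mm wide; open, the fingers measure 114 mm over their backs; the gripper's body (76 mm by 85 mm) begins 54 mm behind the grasp point. The pads swing forward as they close: fully open they stand 13 mm farther back than shut.
Start: joints at [-0.964, 0.385, 0.008, 0, -1.194, -0.259], TCP at [213.033, -587.551, 231.312] pointing down, gripper open.
Joint ranges: [-3.14, 3.14], [-1.21, 2.06], [-1.07, 1.41], [-3.16, 2.05], [-2.99, -0.16], [-3.1, 3.1]. Speed limits (rad/s): [2.79, 2.79, 3.14, 3.14, 3.14, 3.14].

## Interface

Orientations are given as a unit quaternion [x, y, z, w].
In Python, from bench import arm gives the robot as it stands.
- The arm moves only by the tool move_arm, never from a script. Its argument "moves" is a list of rows, each an object with "gripper": the gripper's target within -1 to 1 (fully open at 1, half-way at 0, shut at -1); "xyz": the shift along the tool's x, y, z in cm, a list of three; "angular": the turn, a rotation vector about the tool's x, y, z in rad, a list of three. In form: [{"gripper": gripper, "xyz": [dx, dy, dz], "angular": [wx, wy, wz]}, ...]. A call has 1 to 10 rows; each row is the pose to reach, as a shift and turn from the pose commanded when the call began, along the tool's axes at that moment; what a row does not reach only later rows make up. A row lasts 1/8 s, in which the tool goes at most 62.5 mm and 10.7 degrees, less where a joint would pass 70% of its speed; a pose out of reach is approached as far as the arm can. A call with a gripper value outside its range is refused whole. The fingers move at their own pace and stop on an object; the grip force is fixed at half the most. Time passes only in rows, so rows that repeat a pose let the fingers close. It gives the time, the measured TCP pose, the force and the opening at its end, in the units of the state.
- arm.read_state(): the state, without advancing time (a new reading comes with each control period).
- arm.get_image(name): name is "scene" or "top" or "wrist"; returns (picture, depth): 480x640x3 uint8, blue, green, red; 480x640 float32, mm along the optical axis (not along the pixel's ray), 0 where there is no reading.
- arm.get_calibration(name): a dict with "camera_matrix" (3x3 intrinsics, pixels), "R" (3x3) and "t" (3): a world point X has camera coordinates R X + t. Camera axes: x right, y down, z forward; pixel columns grow to the right and rows downward; lengths in mm; the calibration is good to about 2 mm. A picture is of the moment at which its call begins: read the wrist's pose just before it. get_calibration takes no time and is no camera call; for the wrist camera it gives the pose at the moment of the call.
- arm.job_done(): hands the job in, once; it reports no verdict.
The state is a dict: "clock": time; "joints": joint angles; "joint_vel": joint speeds; "joint_efforts": joint torques, N m; "position": TCP position; "ee_rot": TCP orientation; "contact_force": force on the tool from outside, world axes, zero at the start; "wrist_torque": the same for the moment, N m; "gripper_width": finger opening in mm.
Only numpy, scipy, OpenCV 4.12 (cv2) and the standard library are available. Lean on these libraries where they do the work, as an engineer would, in place of code of your own. Each camera call takes 0.05 s, during which the arm holds its last target. There are 200 camera calls.

## Working session

There is one attempt and no reset: what is moved stays moved. The work goes in short steps, Python scripts to look and compute and a tool call to move; the robot and the scene stay as the last step left them, time stands still between calls to the robot, and variables do not carry over. Pictures are saved under pics/ and viewed, about 8 in all and at most 12, crops included, and the job is handed in when it is done.

Besides the shell and the picture viewer there is one more tool, called after "Emit:" by a JSON object that holds its "api" and its "payload", one argument or row to a line. move_arm: Moves the arm, as the interface text tells. Its arguments: {"type":"object","properties":{"moves":{"type":"array","items":{"type":"object","properties":{"gripper":{"type":"number"},"xyz":{"type":"array","items":{"type":"number"}},"angular":{"type":"array","items":{"type":"number"}}}}}},"required":["moves"]}

```bash
ls; mkdir -p pics
cat > h.py <<'E'
from bench import arm
import numpy as np, cv2
def snap(n,f):
    c=arm.get_calibration(n); p,d=arm.get_image(n); cv2.imwrite(f'pics/{f}.png',p); np.savez(f'pics/{f}.npz',d=d,K=c['camera_matrix'],R=c['R'],t=c['t']); return p,d
def pts(f):
    z=np.load(f'pics/{f}.npz'); d=z['d']; v,u=np.indices(d.shape)
    P=np.linalg.inv(z['K'])@np.stack([u*d,v*d,d]).reshape(3,-1)
    W=(np.array(z['R']).T@(P-np.array(z['t']).reshape(3,1))).T.reshape(480,640,3)
    W[d==0]=np.nan; return W
E
python3 - <<'E'
from h import *
print(arm.read_state())
a,_=snap('scene','s0'); b,_=snap('top','t0')
for n in('scene','top'):
  c=arm.get_calibration(n); R=np.array(c['R']); print(n,-R.T@np.array(c['t']).ravel(),R.round(2).tolist())
E
```

```text
pics
{'clock': 0.0, 'joints': array([-9.64419531e-01,  3.85527060e-01,  6.63380808e-03, -5.37220804e-04,
       -1.19400835e+00, -2.58596218e-01]), 'joint_vel': array([ 0.00195059, -0.00101922, -0.00021677,  0.00018885,  0.00085422,
       -0.00033562]), 'joint_efforts': array([ 6.41639435e-04, -3.92294276e+01,  1.88405424e+01,  4.18595552e+00,
       -4.48068909e-03, -4.75848481e-06]), 'position': array([ 212.83066135, -587.01816578,  230.23684902]), 'ee_rot': array([-1.72917567e-01,  9.84935706e-01,  1.06035990e-03, -2.14516005e-04]), 'contact_force': array([-0.15012872,  0.01110979, -0.13128092]), 'wrist_torque': array([-0.02184385, -0.0252907 ,  0.0215292 ]), 'gripper_width': 85.56032387843725}
scene [1463.48522311  -22.2219354  1028.04326039] [[0.01, 1.0, 0.01], [0.68, -0.0, -0.74], [-0.74, 0.01, -0.68]]
top [ 406.31519728  -16.87738006 1569.20234409] [[0.0, -1.0, -0.01], [-1.0, -0.0, -0.07], [0.07, 0.01, -1.0]]
```

View pics/s0.png

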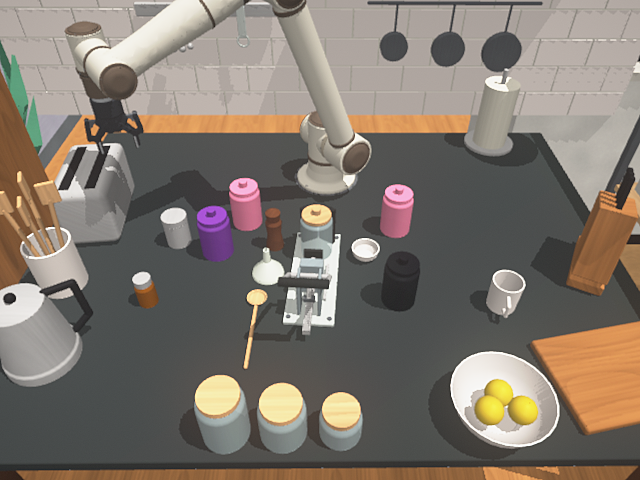

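View pics/t0.png

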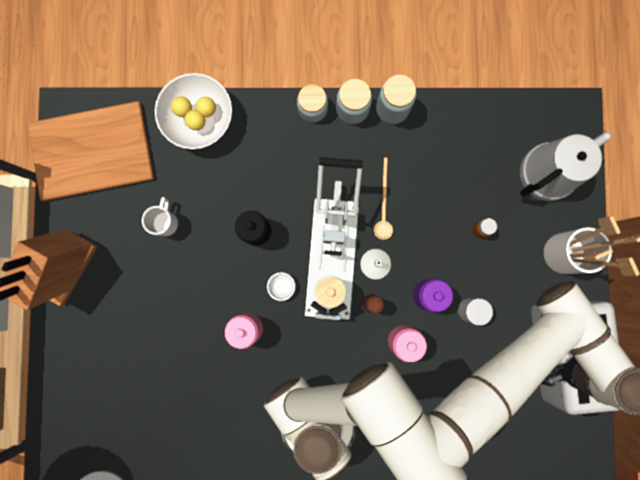

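The scene view shows the vise at (315,280), its lever bar at (303,282) and a glass, wood-lidded canister at (317,228). In the top view the bar is at (340,162), the canister at (331,292) and the stop at (330,307). Possible mix-ups in the top view are pink (243,331) and (408,344), purple (436,296), black (252,227), and the wood-lidded jars at (312,100), (354,100) and (397,98). The one in the vise is the target.

Run:
```python
from h import *
W=pts('t0'); im=cv2.imread('pics/t0.png')
def reg(u0,u1,v0,v1,lo,hi):
    w=W[v0:v1,u0:u1].reshape(-1,3); return w[(w[:,2]>lo)&(w[:,2]<hi)]
b=reg(312,370,150,175,205,250); print('bar',len(b),b.mean(0),b.min(0),b.max(0))
l=reg(310,352,270,315,120,135); print('lid',len(l),l.mean(0),l.min(0),l.max(0))
k=reg(310,352,270,315,145,165); print('knob',len(k),k.mean(0) if len(k) else 0)
p=reg(290,375,190,325,5,18); p=p.astype(np.float32)
r=cv2.minAreaRect(p[:,:2]); print('plate',len(p),r, p[:,2].mean()); print(cv2.boxPoints(r))
# bar axis direction
c=b[:,:2]-b[:,:2].mean(0); print(np.linalg.svd(c,full_matrices=False)[2])
for (n,(u,v)) in dict(spoon=(386,170),spoonb=(383,231),funnel=(376,264)).items(): print(n,W[v,u])
o=im[140:330,280:400]; cv2.imwrite('pics/c0.png',cv2.resize(o,None,fx=3,fy=3,interpolation=cv2.INTER_CUBIC))
s=cv2.imread('pics/s0.png')[190:340,240:380]; cv2.imwrite('pics/c1.png',cv2.resize(np.hstack([s]),None,fx=4,fy=4,interpolation=cv2.INTER_CUBIC))
```

```text
bar 434 [709.52032352 -56.1671947  231.34370819] [ 686.96762245 -112.87386193  205.54859378] [726.92725417  -2.15525878 244.4681054 ]
lid 195 [366.88447638 -28.98513649 129.68707038] [325.08519343 -77.83903301 121.06136104] [429.80760034  18.62188824 134.94031756]
knob 632 [384.88792431 -33.19782195 150.08081566]Traceback (most recent call last):
  File "<stdin>", line 9, in <module>
cv2.error: OpenCV(4.12.0) /io/opencv/modules/imgproc/src/convhull.cpp:143: error: (-215:Assertion failed) total >= 0 && (depth == CV_32F || depth == CV_32S) in function 'convexHull'
```

Run:
```python
from h import *
W=pts('t0'); im=cv2.imread('pics/t0.png')
print('table',np.nanmedian(W[380:420,100:200,2]), 'depth zero',np.isnan(W[...,2]).mean())
def reg(u0,u1,v0,v1,lo,hi):
    w=W[v0:v1,u0:u1].reshape(-1,3); return w[(w[:,2]>lo)&(w[:,2]<hi)]
for z in range(100,200,5):
  l=reg(314,350,275,310,z,z+5); print(z,len(l),end='; ')
print()
p=reg(290,375,190,325,6,20).astype(np.float32)
print('plate',p.shape, np.median(p,0))
if len(p)>5:
  r=cv2.minAreaRect(p[:,:2].copy()); print(r, cv2.boxPoints(r))
b=reg(312,370,150,175,205,250);c=b[:,:2]-b[:,:2].mean(0); print(np.linalg.svd(c,full_matrices=False)[2])
# white plate mask
hsv=cv2.cvtColor(im,cv2.COLOR_BGR2HSV); print(W[200:320:12,312].round().tolist())
for (n,(u,v)) in dict(spoon=(386,170),spoonb=(383,231),funnel=(376,264)).items(): print(n,W[v,u])
s=im[145:325,280:400]; t=cv2.imread('pics/s0.png')[195:335,250:370]
a=cv2.resize(s,(400,600),interpolation=cv2.INTER_CUBIC); b=cv2.resize(t,(400,467),interpolation=cv2.INTER_CUBIC); b=cv2.copyMakeBorder(b,0,133,0,0,0)
cv2.imwrite('pics/c1.png',np.hstack([a,b]))
```

```text
table -1.500217756820699 depth zero 0.00392578125
100 2; 105 2; 110 1; 115 6; 120 23; 125 63; 130 56; 135 42; 140 69; 145 343; 150 249; 155 25; 160 15; 165 39; 170 6; 175 0; 180 0; 185 0; 190 0; 195 0; 
plate (3001, 3) [481.2056   -42.032925  11.315147]
((485.63702392578125, -41.671592712402344), (247.21185302734375, 387.3458251953125), 89.82875061035156) [[ 291.59552 -164.6981 ]
 [ 678.93964 -165.85583]
 [ 679.6785    81.35492]
 [ 292.3344    82.51265]]
[[-0.04450731 -0.99900906]
 [ 0.99900906 -0.04450731]]
[[654.0, 18.0, -3.0], [619.0, 17.0, -4.0], [583.0, 17.0, -2.0], [546.0, 17.0, 12.0], [510.0, 16.0, 17.0], [475.0, 16.0, 13.0], [440.0, 16.0, 14.0], [405.0, 16.0, 16.0], [370.0, 16.0, 8.0], [336.0, 16.0, 10.0]]
spoon [ 741.9591348  -200.90299818   12.53203554]
spoonb [ 561.48758194 -191.88793095    7.19076908]
funnel [ 461.10848178 -162.38189032   94.5089084 ]
```

View pics/c1.png

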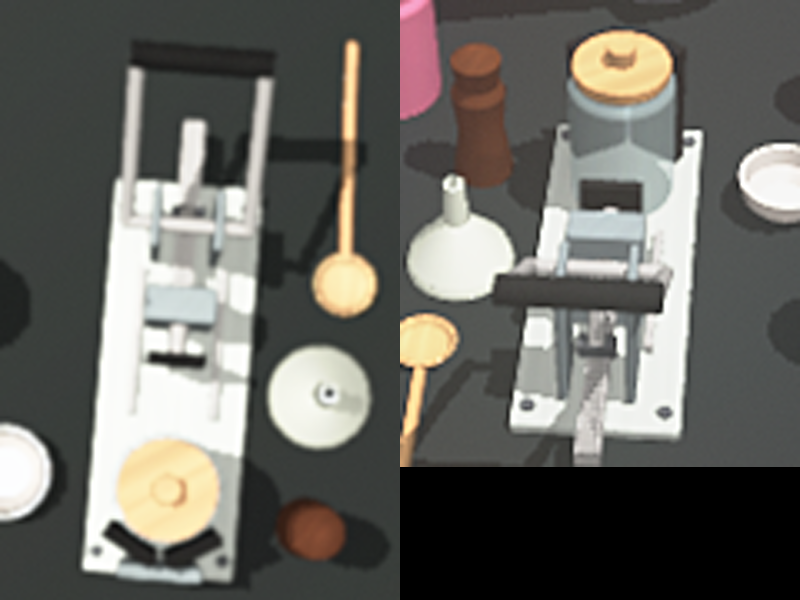

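The crop confirms the target: the bar ends are at (132–275, 40–77), and the glass canister with the wooden lid sits before the V stop, with the pad at (175,360) facing it. Next I work out the vise pose.

Run:
```python
from h import *
z=np.load('pics/t0.npz');K,R,t=z['K'],z['R'],z['t'].reshape(3)
C=-R.T@t
def ray(u,v,h):
    d=R.T@np.linalg.inv(K)@[u,v,1]; return C+d*(h-C[2])/d[2]
g=lambda u,v:(280+(u+.5)/3.333-.5,145+(v+.5)/3.333-.5)
for n,u,v,h in [('barTL',132,40,232),('barTR',275,50,232),('barBL',130,68,232),('barBR',272,77,232),('plTL',118,180,12),('plTR',262,180,12),('plBL',85,570,12),('plBR',232,580,12),('knob',168,489,168),('lidL',117,490,138),('lidR',219,490,138),('lidT',168,438,138),('lidB',168,542,138),('padF',177,365,115),('jaw top back',180,288,115)]:
    print(n,ray(*g(u,v),h).round(1))
print(C)
s=arm.read_state(); print(s['position'],s['ee_rot'],s['clock'])
from scipy.spatial.transform import Rotation as Ro
print(Ro.from_quat(s['ee_rot']).as_matrix().round(3))
c=arm.get_calibration('wrist');Rw=np.array(c['R']);print('wristcam',-Rw.T@np.array(c['t']).ravel(),Rw.round(2).tolist(),c['camera_matrix'])
```

```text
barTL [728.6  -5.5 232. ]
barTR [ 721.1 -114.5  232. ]
barBL [706.9  -4.  232. ]
barBR [ 700.3 -112.2  232. ]
plTL [656.1   8.3  12. ]
plTR [ 656.4 -118.9   12. ]
plBL [313.4  35.5  12. ]
plBR [305.3 -92.5  12. ]
knob [386.2 -34.6 168. ]
lidL [384.9   5.9 138. ]
lidR [385.2 -75.9 138. ]
lidT [426.7 -34.9 138. ]
lidB [343.5 -35.1 138. ]
padF [486.8 -42.4 115. ]
jaw top back [550.2 -44.7 115. ]
[ 406.31519728  -16.87738006 1569.20234409]
[ 212.85335736 -587.09839971  230.3135636 ] [-1.72945066e-01  9.84930980e-01  9.56812349e-04 -2.28964259e-04] 0.1
[[-0.94  -0.341 -0.001]
 [-0.341  0.94   0.002]
 [ 0.     0.002 -1.   ]]
wristcam [ 140.35036139 -613.4255197   373.3773296 ] [[-0.34, 0.94, 0.0], [0.9, 0.32, 0.3], [0.28, 0.1, -0.95]] [[370.94129398   0.         319.16761848]
 [  0.         370.94129398 239.20435675]
 [  0.           0.           1.        ]]
```

```bash
cat >> h.py <<'E'
from scipy.spatial.transform import Rotation as Ro
import json
A=0.073; BAR0=np.array([714.,-59,227]); S0=0.5; OFF=19.
def vx(): return np.array([-np.cos(A),np.sin(A),0])
def barpos(q,B=None):
    B=BAR0 if B is None else B
    piv=B+vx()*150*np.cos(.7)-np.array([0,0,150*np.sin(.7)])
    return piv-vx()*150*np.cos(.7-q)+np.array([0,0,150*np.sin(.7-q)])
def rot(s):
    y=vx(); z=np.array([0,0,-1.]); x=np.cross(y,z)
    return Ro.from_rotvec(x*s)*Ro.from_matrix(np.c_[x,y,z])
def grasp(q,back=0,s=None):
    r=rot(S0-q if s is None else s); return barpos(q)+r.apply([0,0,OFF-back]),r
def rel(p0,r0,p,r):
    return (r0.inv().apply(p-p0)/10).round(2).tolist(),(r0.inv()*r).as_rotvec().round(3).tolist()
def cur():
    s=arm.read_state(); return s['position'],Ro.from_quat(s['ee_rot'])
E
python3 - <<'E'
from h import *
p0,r0=cur(); 
print(rel(p0,r0,np.array([480,-330,420.]),r0))
pg,rg=grasp(0,90); print(pg,rel(np.array([480,-330,420.]),r0,pg,rg))
W=pts('t0'); print('rack',W[181:200,337].round().tolist())
E
```

```text
([-33.87, 15.11, -18.94], [0.0, 0.0, 0.0])
[680.05144397 -56.51734382 289.30836189] ([-28.13, 18.87, 13.1], [0.445, -0.286, -1.125])
rack [[711.0, -56.0, 3.0], [700.0, -56.0, 42.0], [697.0, -55.0, 44.0], [693.0, -55.0, 46.0], [690.0, -55.0, 48.0], [687.0, -55.0, 47.0], [684.0, -55.0, 48.0], [681.0, -55.0, 50.0], [679.0, -55.0, 46.0], [677.0, -56.0, 42.0], [672.0, -55.0, 50.0], [670.0, -55.0, 47.0], [668.0, -56.0, 42.0], [662.0, -55.0, 58.0], [661.0, -55.0, 49.0], [657.0, -55.0, 53.0], [656.0, -56.0, 44.0], [653.0, -56.0, 43.0], [649.0, -55.0, 49.0]]
```

Emit:
{"api": "move_arm", "payload": {
  "moves": [
    {"gripper": 0.1, "xyz": [0, 0, -10], "angular": [0, 0, 0]},
    {"gripper": 0.1, "xyz": [-5, 3, -19], "angular": [0, 0, 0]},
    {"gripper": 0.1, "xyz": [-33.9, 15.1, -19], "angular": [0, 0, 0]},
    {"gripper": 0.1, "xyz": [-33.9, 15.1, -19], "angular": [0, 0, 0]},
    {"gripper": 0.1, "xyz": [-33.9, 15.1, -19], "angular": [0, 0, 0]},
    {"gripper": 0.1, "xyz": [-33.9, 15.1, -19], "angular": [0, 0, 0]},
    {"gripper": 0.1, "xyz": [-33.9, 15.1, -19], "angular": [0, 0, 0]},
    {"gripper": 0.1, "xyz": [-33.9, 15.1, -19], "angular": [0, 0, 0]},
    {"gripper": 0.1, "xyz": [-33.9, 15.1, -19], "angular": [0, 0, 0]},
    {"gripper": 0.1, "xyz": [-33.9, 15.1, -19], "angular": [0, 0, 0]}
  ]
}}

```text
clock: 1.35
position: [480.0, -330.1, 420.7]
ee_rot: [-0.173, 0.985, 0.0, -0.001]
contact_force: [0.1, -0.4, -0.2]
gripper_width: 47.2
```

Run:
```python
from h import *
p0,r0=cur(); print(p0)
pg,rg=grasp(0,110); print(pg,rel(p0,r0,pg,rg))
```

```text
[ 479.98669433 -330.05058604  420.69004856]
[670.48847044 -55.81800405 306.86001313] ([-27.27, 19.27, 11.37], [0.445, -0.288, -1.125])
```

Emit:
{"api": "move_arm", "payload": {
  "moves": [
    {"gripper": 0.1, "xyz": [-27.3, 19.3, 0], "angular": [0.445, -0.288, -1.125]},
    {"gripper": 0.1, "xyz": [-27.3, 19.3, 0], "angular": [0.445, -0.288, -1.125]},
    {"gripper": 0.1, "xyz": [-27.3, 19.3, 0], "angular": [0.445, -0.288, -1.125]},
    {"gripper": 0.1, "xyz": [-27.3, 19.3, 0], "angular": [0.445, -0.288, -1.125]},
    {"gripper": 0.1, "xyz": [-27.3, 19.3, 4], "angular": [0.445, -0.288, -1.125]},
    {"gripper": 0.1, "xyz": [-27.3, 19.3, 8], "angular": [0.445, -0.288, -1.125]},
    {"gripper": 0.1, "xyz": [-27.3, 19.3, 11.4], "angular": [0.445, -0.288, -1.125]},
    {"gripper": 0.1, "xyz": [-27.3, 19.3, 11.4], "angular": [0.445, -0.288, -1.125]},
    {"gripper": 0.1, "xyz": [-27.3, 19.3, 11.4], "angular": [0.445, -0.288, -1.125]},
    {"gripper": 0.1, "xyz": [-27.3, 19.3, 11.4], "angular": [0.445, -0.288, -1.125]}
  ]
}}

```text
clock: 2.6
position: [672.6, -56.1, 310.6]
ee_rot: [-0.659, 0.71, -0.183, 0.171]
contact_force: [0.2, -0.4, 0.5]
gripper_width: 47.0
```

Run:
```python
from h import *
p0,r0=cur(); print(p0,arm.read_state()['joints'].round(2))
pg,rg=grasp(0,110); print(rel(p0,r0,pg,rg)); 
snap('wrist','w0')
z=np.load('pics/w0.npz')
for n,P in dict(bar=BAR0,barL=BAR0+np.array([3,44,0]),barR=BAR0-np.array([3,44,0])).items():
  c=z['K']@(z['R']@P+z['t'].reshape(3)); print(n,c[:2]/c[2])
print(rel(p0,r0,*grasp(0)))
```

```text
[672.55714445 -56.05142905 310.55414021] [ 0.21  0.19 -0.24  0.22 -0.66 -0.43]
([-0.01, 0.36, 0.22], [-0.007, 0.0, -0.002])
bar [325.75977983 242.45626261]
barL [325.88283064 301.93981585]
barR [325.62293616 176.3051501 ]
([-0.01, 0.43, 11.22], [-0.007, 0.0, -0.002])
```

View pics/w0.png

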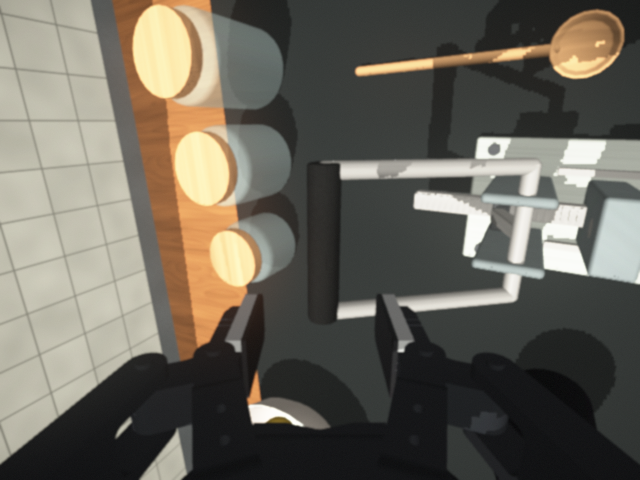

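The wrist view shows the bar from (322,165) to (323,322), with its centre at (323,243). My model predicted (326,242), so it agrees to about 2 mm. I'll advance along the tool axis.

Emit:
{"api": "move_arm", "payload": {
  "moves": [
    {"gripper": 0.1, "xyz": [0, -0.15, 3], "angular": [0, 0, 0]},
    {"gripper": 0.1, "xyz": [0, -0.15, 6], "angular": [0, 0, 0]},
    {"gripper": 0.1, "xyz": [0, -0.15, 9], "angular": [0, 0, 0]},
    {"gripper": 0.1, "xyz": [0, -0.15, 10.5], "angular": [0, 0, 0]},
    {"gripper": 0.1, "xyz": [0, -0.15, 11], "angular": [0, 0, 0]},
    {"gripper": 0.1, "xyz": [0, -0.15, 11], "angular": [0, 0, 0]}
  ]
}}

```text
clock: 3.4
position: [725.6, -59.5, 212.5]
ee_rot: [-0.66, 0.709, -0.182, 0.169]
contact_force: [0.4, -0.3, 0.1]
gripper_width: 46.8
```

Run:
```python
from h import *
p0,r0=cur(); s=arm.read_state(); print(p0,s['joints'].round(2),s['contact_force'],np.abs(s['joint_vel']).max())
print('to grasp',rel(p0,r0,*grasp(0))); 
snap('wrist','w1')
```

```text
[725.58174607 -59.51975379 212.53976183] [ 0.18  0.36 -0.28  0.28 -0.46 -0.48] [ 0.42999871 -0.28921897  0.1473287 ] 0.01650359257288589
to grasp ([0.03, 0.32, 0.07], [-0.003, -0.0, 0.0])
```

View pics/w1.png

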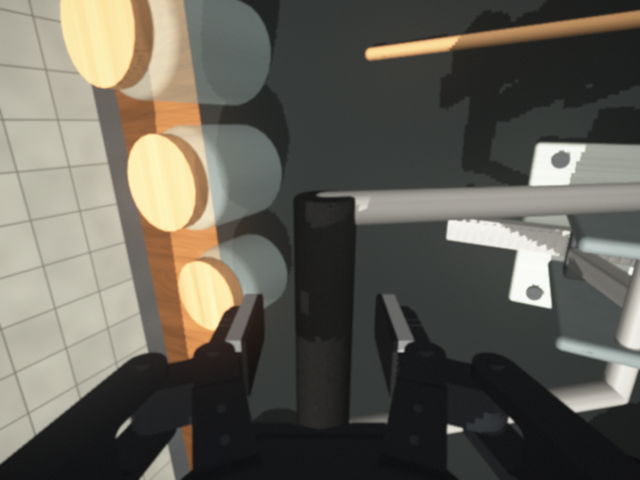

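The bar sits at u≈324, midway between the fingers (245 and 395). Closing now.

Emit:
{"api": "move_arm", "payload": {
  "moves": [
    {"gripper": -0.4, "xyz": [0, 0, 0], "angular": [0, 0, 0]},
    {"gripper": -1, "xyz": [0, 0, 0], "angular": [0, 0, 0]},
    {"gripper": -1, "xyz": [0, 0, 0], "angular": [0, 0, 0]},
    {"gripper": -1, "xyz": [0, 0, 0], "angular": [0, 0, 0]},
    {"gripper": -1, "xyz": [0, 0, 0], "angular": [0, 0, 0]}
  ]
}}

```text
clock: 4.08
position: [724.8, -59.5, 211.3]
ee_rot: [-0.66, 0.71, -0.182, 0.169]
contact_force: [-4.1, 2.9, 1.0]
gripper_width: 20.0
```

Run:
```python
from h import *
p0,r0=cur(); s=arm.read_state(); print(p0,s['contact_force'],s['gripper_width'],s['wrist_torque'])
B=p0-r0.apply([0,0,OFF]); print('bar est',B)
# plan down strokes relative to commanded grasp(0) pose, tool frame of that pose
pA,rA=grasp(0)
for q in np.arange(0,0.9,0.05): print(round(q,2),rel(pA,rA,*grasp(q)))
```

```text
[724.81058615 -59.45273349 211.34541365] [-4.05038178  2.87216238  0.99223827] 19.978340341939298 [0.73834182 1.9947279  0.11048712]
bar est [715.71191819 -58.78129975 228.01164951]
0.0 ([0.0, 0.0, 0.0], [0.0, 0.0, 0.0])
0.05 ([-0.0, -0.04, 0.74], [-0.05, -0.0, -0.0])
0.1 ([0.0, -0.03, 1.47], [-0.1, 0.0, -0.0])
0.15 ([0.0, 0.0, 2.21], [-0.15, -0.0, -0.0])
0.2 ([-0.0, 0.08, 2.94], [-0.2, -0.0, 0.0])
0.25 ([-0.0, 0.19, 3.67], [-0.25, -0.0, -0.0])
0.3 ([-0.0, 0.34, 4.39], [-0.3, 0.0, -0.0])
0.35 ([-0.0, 0.52, 5.11], [-0.35, 0.0, -0.0])
0.4 ([0.0, 0.74, 5.81], [-0.4, 0.0, -0.0])
0.45 ([-0.0, 0.99, 6.5], [-0.45, 0.0, 0.0])
0.5 ([0.0, 1.28, 7.18], [-0.5, 0.0, -0.0])
0.55 ([-0.0, 1.6, 7.84], [-0.55, 0.0, -0.0])
0.6 ([0.0, 1.96, 8.49], [-0.6, 0.0, -0.0])
0.65 ([0.0, 2.34, 9.12], [-0.65, 0.0, -0.0])
0.7 ([-0.0, 2.76, 9.72], [-0.7, 0.0, 0.0])
0.75 ([0.0, 3.21, 10.31], [-0.75, 0.0, -0.0])
0.8 ([0.0, 3.68, 10.87], [-0.8, 0.0, 0.0])
0.85 ([0.0, 4.19, 11.41], [-0.85, 0.0, -0.0])
```

Emit:
{"api": "move_arm", "payload": {
  "moves": [
    {"gripper": -1, "xyz": [0, -0.02, 0.3], "angular": [-0.02, 0, 0]},
    {"gripper": -1, "xyz": [0, -0.04, 0.74], "angular": [-0.05, 0, 0]},
    {"gripper": -1, "xyz": [0, -0.03, 1.47], "angular": [-0.1, 0, 0]},
    {"gripper": -1, "xyz": [0, 0, 2.21], "angular": [-0.15, 0, 0]},
    {"gripper": -1, "xyz": [0, 0.08, 2.94], "angular": [-0.2, 0, 0]},
    {"gripper": -1, "xyz": [0, 0.19, 3.67], "angular": [-0.25, 0, 0]},
    {"gripper": -1, "xyz": [0, 0.34, 4.39], "angular": [-0.3, 0, 0]},
    {"gripper": -1, "xyz": [0, 0.52, 5.11], "angular": [-0.35, 0, 0]},
    {"gripper": -1, "xyz": [0, 0.74, 5.81], "angular": [-0.4, 0, 0]},
    {"gripper": -1, "xyz": [0, 0.74, 5.81], "angular": [-0.4, 0, 0]}
  ]
}}

```text
clock: 5.32
position: [746.8, -61.2, 156.2]
ee_rot: [-0.68, 0.732, -0.037, 0.034]
contact_force: [-5.1, 1.7, 3.0]
gripper_width: 20.2
```

```bash
cat >> h.py <<'E'
def report():
    p,r=cur(); s=arm.read_state(); B=p-r.apply([0,0,OFF]); piv=np.array([600.,-50.6,130])
    d=B-piv; q=.7-np.arctan2(d[2],-d@vx()); f=s['contact_force']
    tang=-vx()*np.sin(.7-q)*-1 ; t=np.array([0,0,-np.cos(.7-q)])-vx()*np.sin(.7-q); rad=np.hypot(d[2],d@vx())
    print('t',s['clock'],'TCP',p.round(1),'bar',B.round(1),'q',round(q,3),'r',round(rad,1),'tilt',round(np.arcsin(-(r.apply([0,0,1])@vx())),3),'F',f.round(1),'Ftang(down+)',round(f@t,2),'w',round(s['gripper_width'],1),'tq',s['wrist_torque'].round(2)); return q
E
python3 -c "
from h import *
report()"
```

```text
t 5.325 TCP [746.8 -61.2 156.2] bar [744.9 -61.1 175.1] q 0.399 r 152.1 tilt 0.1 F [-5.1  1.7  3. ] Ftang(down+) -4.41 w 20.2 tq [ 0.49  1.57 -0.16]
```

Emit:
{"api": "move_arm", "payload": {
  "moves": [
    {"gripper": -1, "xyz": [0, -0.04, 0.74], "angular": [-0.05, 0, 0]},
    {"gripper": -1, "xyz": [0, -0.03, 1.47], "angular": [-0.1, 0, 0]},
    {"gripper": -1, "xyz": [0, 0, 2.21], "angular": [-0.15, 0, 0]},
    {"gripper": -1, "xyz": [0, 0.08, 2.94], "angular": [-0.2, 0, 0]},
    {"gripper": -1, "xyz": [0, 0.19, 3.67], "angular": [-0.25, 0, 0]},
    {"gripper": -1, "xyz": [0, 0.34, 4.39], "angular": [-0.3, 0, 0]},
    {"gripper": -1, "xyz": [0, 0.52, 5.11], "angular": [-0.35, 0, 0]},
    {"gripper": -1, "xyz": [0, 0.74, 5.81], "angular": [-0.4, 0, 0]},
    {"gripper": -1, "xyz": [0, 0.99, 6.5], "angular": [-0.45, 0, 0]},
    {"gripper": -1, "xyz": [0, 1.1, 6.77], "angular": [-0.47, 0, 0]}
  ]
}}

```text
clock: 6.58
position: [743.2, -61.1, 89.6]
ee_rot: [-0.67, 0.72, 0.133, -0.125]
contact_force: [-2.8, 3.6, 9.1]
gripper_width: 20.3
```

```bash
python3 -c "
from h import *
report()
snap('top','t1');snap('scene','s1');snap('wrist','w2')
im=cv2.imread('pics/t1.png')[145:325,280:400]; t=cv2.imread('pics/s1.png')[180:340,250:370]
cv2.imwrite('pics/c2.png',np.hstack([cv2.resize(im,(400,600),interpolation=2),cv2.resize(t,(400,533),interpolation=2) if 0 else cv2.copyMakeBorder(cv2.resize(t,(400,533),interpolation=2),0,67,0,0,0)]))
"
```

```text
t 6.575 TCP [743.2 -61.1  89.6] bar [750.  -61.5 107.3] q 0.85 r 152.1 tilt -0.367 F [-2.8  3.6  9.1] Ftang(down+) -8.59 w 20.3 tq [ 0.68  0.79 -0.47]
```

View pics/c2.png

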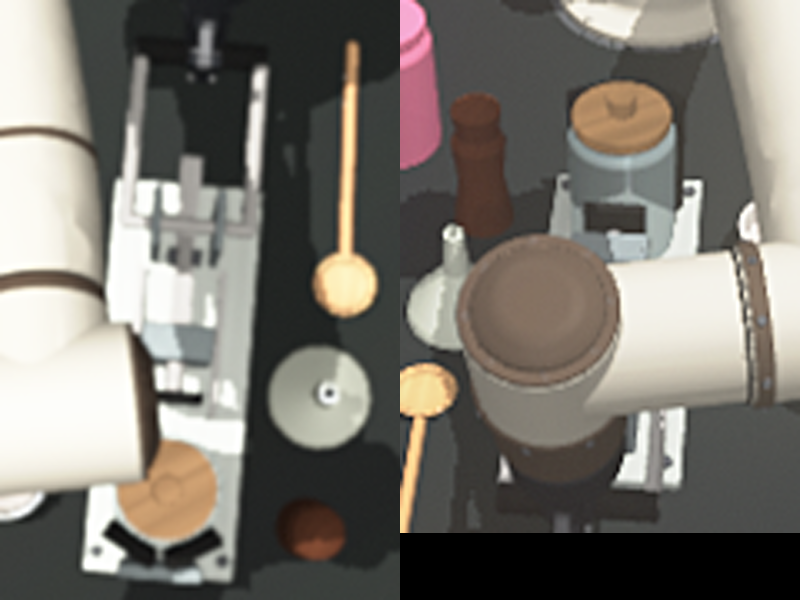

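Left crop: the pad front moved from y=365 to y≈402 (about 32 mm), and the canister centre is still at (167,488). Roughly 25 mm of gap remains. I'll finish the bottom of the stroke.

Emit:
{"api": "move_arm", "payload": {
  "moves": [
    {"gripper": -1, "xyz": [0, -0.01, 0.25], "angular": [-0.016, 0, 0]},
    {"gripper": -1, "xyz": [0, -0.02, 0.45], "angular": [-0.03, 0, 0]},
    {"gripper": -1, "xyz": [0, -0.02, 0.45], "angular": [-0.03, 0, 0]}
  ]
}}

```text
clock: 7.1
position: [742.9, -61.0, 89.7]
ee_rot: [-0.668, 0.718, 0.142, -0.133]
contact_force: [-3.3, 2.1, 13.0]
gripper_width: 20.1
```

```bash
python3 -c "
from h import *
report()
p,r=grasp(0)
for d in np.arange(0,0.91,0.05): print(round(d,2),rel(*grasp(.9),*grasp(.9-d)))
"
```

```text
t 7.1 TCP [742.9 -61.   89.7] bar [750.2 -61.5 107.2] q 0.85 r 152.3 tilt -0.391 F [-3.3  2.1 13. ] Ftang(down+) -12.32 w 20.1 tq [ 0.59  1.09 -0.5 ]
0.0 ([0.0, 0.0, 0.0], [0.0, 0.0, 0.0])
0.05 ([0.0, 0.07, -0.73], [0.05, 0.0, 0.0])
0.1 ([0.0, 0.18, -1.46], [0.1, 0.0, 0.0])
0.15 ([0.0, 0.33, -2.18], [0.15, 0.0, -0.0])
0.2 ([-0.0, 0.51, -2.9], [0.2, 0.0, 0.0])
0.25 ([0.0, 0.72, -3.6], [0.25, 0.0, 0.0])
0.3 ([0.0, 0.98, -4.3], [0.3, 0.0, 0.0])
0.35 ([-0.0, 1.26, -4.98], [0.35, -0.0, 0.0])
0.4 ([0.0, 1.58, -5.64], [0.4, 0.0, 0.0])
0.45 ([-0.0, 1.93, -6.29], [0.45, -0.0, 0.0])
0.5 ([0.0, 2.32, -6.92], [0.5, 0.0, 0.0])
0.55 ([0.0, 2.73, -7.52], [0.55, -0.0, -0.0])
0.6 ([0.0, 3.18, -8.11], [0.6, -0.0, 0.0])
0.65 ([-0.0, 3.65, -8.68], [0.65, -0.0, -0.0])
0.7 ([0.0, 4.15, -9.22], [0.7, -0.0, 0.0])
0.75 ([0.0, 4.68, -9.73], [0.75, -0.0, -0.0])
0.8 ([0.0, 5.23, -10.22], [0.8, 0.0, 0.0])
0.85 ([-0.0, 5.81, -10.68], [0.85, -0.0, -0.0])
0.9 ([0.0, 6.41, -11.11], [0.9, -0.0, 0.0])
```

View pics/w2.png

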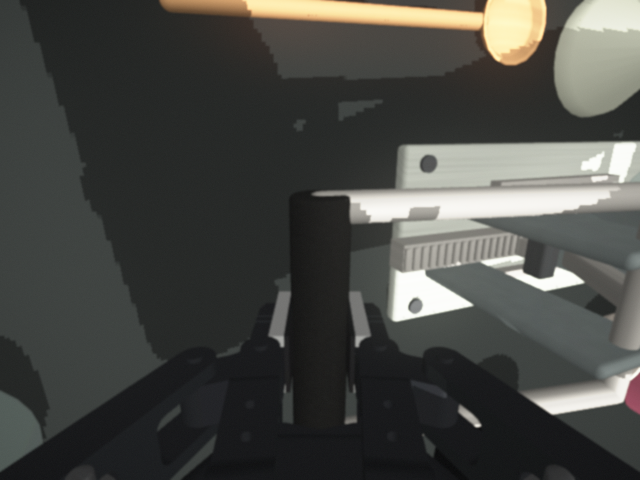

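Wrist view: the bar is firmly held at (320,310). The lever is against its lower stop, since position did not change while force rose. Easing up now.

Emit:
{"api": "move_arm", "payload": {
  "moves": [
    {"gripper": -1, "xyz": [0, 0.03, -0.3], "angular": [0.02, 0, 0]},
    {"gripper": -1, "xyz": [0, 0.07, -0.73], "angular": [0.05, 0, 0]},
    {"gripper": -1, "xyz": [0, 0.18, -1.46], "angular": [0.1, 0, 0]},
    {"gripper": -1, "xyz": [0, 0.33, -2.18], "angular": [0.15, 0, 0]},
    {"gripper": -1, "xyz": [0, 0.51, -2.9], "angular": [0.2, 0, 0]},
    {"gripper": -1, "xyz": [0, 0.72, -3.6], "angular": [0.25, 0, 0]},
    {"gripper": -1, "xyz": [0, 0.98, -4.3], "angular": [0.3, 0, 0]},
    {"gripper": -1, "xyz": [0, 1.26, -4.98], "angular": [0.35, 0, 0]},
    {"gripper": -1, "xyz": [0, 1.58, -5.64], "angular": [0.4, 0, 0]},
    {"gripper": -1, "xyz": [0, 1.93, -6.29], "angular": [0.45, 0, 0]}
  ]
}}

```text
clock: 8.35
position: [747.6, -61.3, 150.4]
ee_rot: [-0.681, 0.732, -0.02, 0.019]
contact_force: [-3.0, 0.5, 2.6]
gripper_width: 20.3
```

Emit:
{"api": "move_arm", "payload": {
  "moves": [
    {"gripper": -1, "xyz": [0, 0.07, -0.73], "angular": [0.05, 0, 0]},
    {"gripper": -1, "xyz": [0, 0.18, -1.46], "angular": [0.1, 0, 0]},
    {"gripper": -1, "xyz": [0, 0.33, -2.18], "angular": [0.15, 0, 0]},
    {"gripper": -1, "xyz": [0, 0.51, -2.9], "angular": [0.2, 0, 0]},
    {"gripper": -1, "xyz": [0, 0.72, -3.6], "angular": [0.25, 0, 0]},
    {"gripper": -1, "xyz": [0, 0.98, -4.3], "angular": [0.3, 0, 0]},
    {"gripper": -1, "xyz": [0, 1.26, -4.98], "angular": [0.35, 0, 0]},
    {"gripper": -1, "xyz": [0, 1.58, -5.64], "angular": [0.4, 0, 0]},
    {"gripper": -1, "xyz": [0, 1.8, -6.05], "angular": [0.43, 0, 0]},
    {"gripper": -1, "xyz": [0, 1.93, -6.29], "angular": [0.45, 0, 0]}
  ]
}}

```text
clock: 9.6
position: [724.6, -59.4, 211.7]
ee_rot: [-0.66, 0.709, -0.182, 0.17]
contact_force: [-3.1, 0.7, 1.7]
gripper_width: 20.1
```

```bash
python3 -c "
from h import *
report()
snap('top','t2')
im=cv2.imread('pics/t2.png')[145:325,280:400]; a=cv2.imread('pics/t1.png')[145:325,280:400]
cv2.imwrite('pics/c3.png',np.hstack([cv2.resize(x,(400,600),interpolation=2) for x in (a,im)]))
"
```

```text
t 9.6 TCP [724.6 -59.4 211.7] bar [715.4 -58.7 228.3] q -0.004 r 151.9 tilt 0.503 F [-3.1  0.7  1.7] Ftang(down+) -3.33 w 20.1 tq [ 0.37  1.8  -0.08]
```

View pics/c3.png

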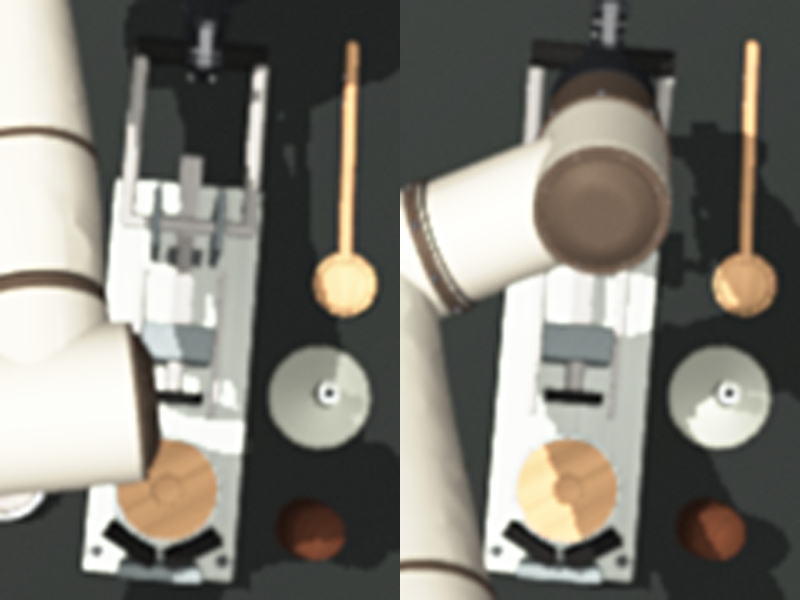

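```bash
cat >> h.py <<'E'
def ray(f,u,v,h):
    z=np.load(f'pics/{f}.npz');K,R,t=z['K'],z['R'],z['t'].reshape(3);C=-R.T@t
    d=R.T@np.linalg.inv(K)@[u,v,1]; return C+d*(h-C[2])/d[2]
E
python3 - <<'E'
from h import *
for f in('t0','t1','t2'):
    im=cv2.imread(f'pics/{f}.png').astype(int)
    print(f); 
    for v in range(228,282): print(v,im[v,335:339].mean(0).round().astype(int).tolist(),end=' ')
    print()
v=lambda y:145+(y+.5)/3.333-.5
print('pad face',ray('t2',332,v(403),115),'pad back',ray('t2',332,v(390),115),'jawfront',ray('t2',332,v(363),115),'lid c',ray('t2',330,v(490),138),ray('t2',330,v(489),168))
E
```

```text
t0
228 [223, 228, 230] 229 [218, 224, 225] 230 [204, 210, 210] 231 [199, 201, 194] 232 [216, 216, 206] 233 [218, 220, 209] 234 [218, 219, 208] 235 [218, 219, 208] 236 [218, 220, 208] 237 [220, 220, 209] 238 [220, 221, 211] 239 [222, 223, 212] 240 [213, 215, 203] 241 [171, 173, 162] 242 [111, 112, 109] 243 [116, 120, 119] 244 [148, 154, 153] 245 [172, 180, 178] 246 [184, 193, 190] 247 [213, 221, 219] 248 [236, 240, 240] 249 [240, 244, 243] 250 [220, 228, 226] 251 [120, 127, 125] 252 [42, 44, 44] 253 [30, 31, 32] 254 [46, 48, 48] 255 [112, 118, 116] 256 [170, 179, 176] 257 [188, 197, 193] 258 [208, 217, 214] 259 [240, 244, 243] 260 [251, 253, 252] 261 [250, 253, 252] 262 [250, 252, 251] 263 [250, 252, 251] 264 [250, 252, 251] 265 [250, 252, 251] 266 [250, 252, 251] 267 [250, 252, 251] 268 [250, 252, 251] 269 [250, 252, 251] 270 [250, 252, 251] 271 [250, 252, 251] 272 [249, 252, 251] 273 [249, 252, 251] 274 [250, 252, 251] 275 [249, 252, 250] 276 [242, 246, 242] 277 [214, 227, 230] 278 [171, 207, 233] 279 [164, 219, 248] 280 [172, 230, 252] 281 [179, 234, 252] 
t1
228 [219, 225, 226] 22
[... 1656 characters left out ...]
 195, 192] 259 [188, 197, 194] 260 [188, 197, 194] 261 [174, 182, 178] 262 [123, 129, 126] 263 [48, 50, 50] 264 [16, 15, 16] 265 [38, 40, 40] 266 [108, 114, 111] 267 [171, 179, 175] 268 [190, 198, 195] 269 [190, 199, 195] 270 [189, 198, 194] 271 [189, 197, 194] 272 [189, 198, 194] 273 [188, 197, 194] 274 [188, 197, 193] 275 [186, 195, 190] 276 [185, 192, 186] 277 [172, 183, 182] 278 [138, 162, 181] 279 [112, 149, 187] 280 [106, 150, 195] 281 [110, 156, 202] 
pad face [455.64668886 -40.42841237 115.        ] pad back [466.28912699 -40.40353151 115.        ] jawfront [488.4267173  -40.35177625 115.        ] lid c [385.01777438 -34.86942345 138.        ] [386.24741371 -34.49025319 168.        ]
```

Emit:
{"api": "move_arm", "payload": {
  "moves": [
    {"gripper": -1, "xyz": [0, -0.04, 0.74], "angular": [-0.05, 0, 0]},
    {"gripper": -1, "xyz": [0, -0.03, 1.47], "angular": [-0.1, 0, 0]},
    {"gripper": -1, "xyz": [0, 0, 2.21], "angular": [-0.15, 0, 0]},
    {"gripper": -1, "xyz": [0, 0.08, 2.94], "angular": [-0.2, 0, 0]},
    {"gripper": -1, "xyz": [0, 0.19, 3.67], "angular": [-0.25, 0, 0]},
    {"gripper": -1, "xyz": [0, 0.34, 4.39], "angular": [-0.3, 0, 0]},
    {"gripper": -1, "xyz": [0, 0.52, 5.11], "angular": [-0.35, 0, 0]},
    {"gripper": -1, "xyz": [0, 0.74, 5.81], "angular": [-0.4, 0, 0]},
    {"gripper": -1, "xyz": [0, 0.99, 6.5], "angular": [-0.45, 0, 0]},
    {"gripper": -1, "xyz": [0, 1.28, 7.18], "angular": [-0.5, 0, 0]}
  ]
}}

```text
clock: 10.9
position: [748.4, -61.4, 142.6]
ee_rot: [-0.681, 0.732, -0.0, -0.0]
contact_force: [-3.6, 0.7, 3.6]
gripper_width: 20.3
```

```bash
cat >> h.py <<'E'
def prof(f,u0=335,u1=339):
    g=cv2.imread(f'pics/{f}.png').astype(float)[:,u0:u1].mean((1,2)); m=[i for i in range(236,284) if g[i]<g[i-1] and g[i]<=g[i+1]]
    out=[]
    for i in m:
        a,b,c=g[i-1:i+2]; out.append((round(i+.5*(a-c)/(a-2*b+c),2),round(b)))
    print(f,out); im=cv2.imread(f'pics/{f}.png').astype(float); s=(im[:,:,2]-im[:,:,0])[:,325:336].mean(1)
    # lid: reddish extent
    e=lambda r:[round(float(np.interp(20,s[k:k+2][::1 if s[k+1]>s[k] else -1],[k,k+1] if s[k+1]>s[k] else [k+1,k])),2) for k in r if (s[k]-20)*(s[k+1]-20)<0]
    print('lid edges',e(range(265,312)))
E
python3 -c "
from h import *
report(); snap('top','t3')
for f in('t0','t1','t2','t3'): prof(f)"
```

```text
t 10.9 TCP [748.4 -61.4 142.6] bar [748.4 -61.4 161.6] q 0.491 r 152.1 tilt -0.0 F [-3.6  0.7  3.6] Ftang(down+) -4.29 w 20.3 tq [ 0.3   1.13 -0.19]
t0 [(np.float64(242.39), 111), (np.float64(252.93), 31), (np.float64(264.5), 251), (np.float64(266.5), 251), (np.float64(272.0), 250), (np.float64(278.25), 204)]
lid edges [276.09, 307.47]
t1 [(np.float64(235.76), 217), (np.float64(238.25), 220), (np.float64(243.42), 129), (np.float64(247.6), 135), (np.float64(253.15), 92), (np.float64(264.29), 27), (np.float64(273.33), 252), (np.float64(279.38), 145)]
lid edges [276.21, 306.92]
t2 [(np.float64(235.78), 219), (np.float64(243.4), 131), (np.float64(247.58), 139), (np.float64(253.18), 95), (np.float64(264.09), 16), (np.float64(271.1), 193), (np.float64(279.43), 150)]
lid edges [276.15, 307.45]
t3 [(np.float64(250.44), 157), (np.float64(261.09), 109), (np.float64(271.61), 39)]
lid edges [275.82, 307.55]
```

Emit:
{"api": "move_arm", "payload": {
  "moves": [
    {"gripper": -1, "xyz": [0, -0.04, 0.6], "angular": [-0.04, 0, 0]},
    {"gripper": -1, "xyz": [0, -0.04, 1.18], "angular": [-0.08, 0, 0]},
    {"gripper": -1, "xyz": [0, -0.02, 1.77], "angular": [-0.12, 0, 0]},
    {"gripper": -1, "xyz": [0, 0.01, 2.35], "angular": [-0.16, 0, 0]},
    {"gripper": -1, "xyz": [0, 0.08, 2.94], "angular": [-0.2, 0, 0]},
    {"gripper": -1, "xyz": [0, 0.08, 2.94], "angular": [-0.2, 0, 0]}
  ]
}}

```text
clock: 11.7
position: [748.0, -61.4, 112.9]
ee_rot: [-0.678, 0.729, 0.072, -0.068]
contact_force: [-3.5, 1.9, 5.0]
gripper_width: 20.0
```

```bash
python3 -c "
from h import *
report(); snap('top','t4')
for f in('t3','t4'): prof(f)"
```

```text
t 11.7 TCP [748.  -61.4 112.9] bar [751.7 -61.6 131.5] q 0.69 r 152.1 tilt -0.198 F [-3.5  1.9  5. ] Ftang(down+) -4.99 w 20.0 tq [ 0.37  0.86 -0.25]
t3 [(np.float64(250.44), 157), (np.float64(261.09), 109), (np.float64(271.61), 39)]
lid edges [275.82, 307.55]
t4 [(np.float64(235.72), 218), (np.float64(253.14), 147), (np.float64(264.16), 114), (np.float64(273.5), 41)]
lid edges [275.34, 306.9]
```

Emit:
{"api": "move_arm", "payload": {
  "moves": [
    {"gripper": -1, "xyz": [0, -0.04, 0.6], "angular": [-0.04, 0, 0]},
    {"gripper": -1, "xyz": [0, -0.04, 1.18], "angular": [-0.08, 0, 0]},
    {"gripper": -1, "xyz": [0, -0.02, 1.77], "angular": [-0.12, 0, 0]},
    {"gripper": -1, "xyz": [0, 0, 2.21], "angular": [-0.15, 0, 0]},
    {"gripper": -1, "xyz": [0, 0, 2.21], "angular": [-0.15, 0, 0]}
  ]
}}

```text
clock: 12.38
position: [744.0, -61.1, 92.0]
ee_rot: [-0.671, 0.721, 0.126, -0.118]
contact_force: [-2.6, 1.3, 5.4]
gripper_width: 20.5
```

```bash
python3 -c "
from h import *
report(); snap('top','t5'); snap('scene','s5')
for f in('t4','t5'): prof(f)
a=cv2.imread('pics/t5.png')[215:315,300:367]; t=cv2.imread('pics/s5.png')[195:275,290:344]
cv2.imwrite('pics/c4.png',np.hstack([cv2.resize(x,(400,597),interpolation=2) for x in (a,t)]))
"
```

```text
t 12.375 TCP [744.  -61.1  92. ] bar [750.4 -61.5 109.9] q 0.833 r 152.1 tilt -0.347 F [-2.6  1.3  5.4] Ftang(down+) -4.99 w 20.5 tq [ 0.26  0.52 -0.25]
t4 [(np.float64(235.72), 218), (np.float64(253.14), 147), (np.float64(264.16), 114), (np.float64(273.5), 41)]
lid edges [275.34, 306.9]
t5 [(np.float64(235.71), 218), (np.float64(249.65), 196), (np.float64(255.6), 142), (np.float64(266.18), 122), (np.float64(274.49), 42), (np.float64(280.28), 146)]
lid edges [277.1, 308.08]
```

View pics/c4.png

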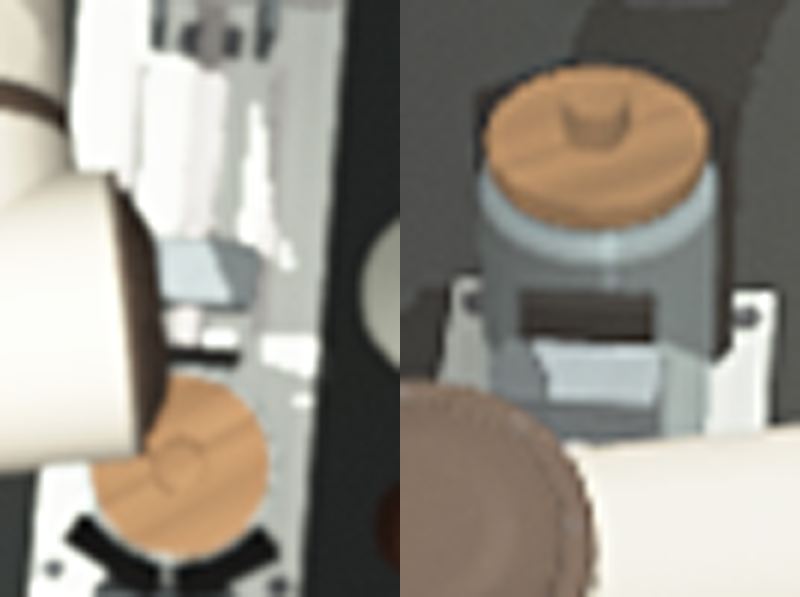

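Crop: the pad (y 345–365) is touching the canister (lid edge about y 375). The lid has shifted about 2–3 mm towards the stop, and the pad–jaw spacing has shrunk about 6 mm. There isn't enough stroke left, so I'll bottom out, ease up and pump once more.

Emit:
{"api": "move_arm", "payload": {
  "moves": [
    {"gripper": -1, "xyz": [0, -0.02, 0.4], "angular": [-0.027, 0, 0]},
    {"gripper": -1, "xyz": [0, -0.02, 0.4], "angular": [-0.027, 0, 0]},
    {"gripper": -1, "xyz": [0, 0, 0], "angular": [0, 0, 0]},
    {"gripper": -1, "xyz": [0, 0.07, -0.73], "angular": [0.05, 0, 0]},
    {"gripper": -1, "xyz": [0, 0.18, -1.46], "angular": [0.1, 0, 0]},
    {"gripper": -1, "xyz": [0, 0.33, -2.18], "angular": [0.15, 0, 0]},
    {"gripper": -1, "xyz": [0, 0.51, -2.9], "angular": [0.2, 0, 0]},
    {"gripper": -1, "xyz": [0, 0.72, -3.6], "angular": [0.25, 0, 0]},
    {"gripper": -1, "xyz": [0, 0.98, -4.3], "angular": [0.3, 0, 0]},
    {"gripper": -1, "xyz": [0, 1.26, -4.98], "angular": [0.35, 0, 0]}
  ]
}}

```text
clock: 13.72
position: [748.4, -61.4, 143.3]
ee_rot: [-0.681, 0.732, -0.002, 0.001]
contact_force: [-2.8, -0.2, 2.7]
gripper_width: 20.5
```

Emit:
{"api": "move_arm", "payload": {
  "moves": [
    {"gripper": -1, "xyz": [0, 0.07, -0.73], "angular": [0.05, 0, 0]},
    {"gripper": -1, "xyz": [0, 0.18, -1.46], "angular": [0.1, 0, 0]},
    {"gripper": -1, "xyz": [0, 0.33, -2.18], "angular": [0.15, 0, 0]},
    {"gripper": -1, "xyz": [0, 0.51, -2.9], "angular": [0.2, 0, 0]},
    {"gripper": -1, "xyz": [0, 0.72, -3.6], "angular": [0.25, 0, 0]},
    {"gripper": -1, "xyz": [0, 0.98, -4.3], "angular": [0.3, 0, 0]},
    {"gripper": -1, "xyz": [0, 1.26, -4.98], "angular": [0.35, 0, 0]},
    {"gripper": -1, "xyz": [0, 1.58, -5.64], "angular": [0.4, 0, 0]},
    {"gripper": -1, "xyz": [0, 1.93, -6.29], "angular": [0.45, 0, 0]},
    {"gripper": -1, "xyz": [0, 2.32, -6.92], "angular": [0.5, 0, 0]}
  ]
}}

```text
clock: 14.98
position: [724.6, -59.3, 211.6]
ee_rot: [-0.66, 0.709, -0.182, 0.17]
contact_force: [-2.6, -3.4, 0.5]
gripper_width: 20.1
```

```bash
python3 -c "
from h import *
report(); snap('top','t6')
for f in('t5','t6'): prof(f)
"
```

```text
t 14.975 TCP [724.6 -59.3 211.6] bar [715.5 -58.7 228.2] q -0.003 r 151.8 tilt 0.503 F [-2.6 -3.4  0.5] Ftang(down+) -1.85 w 20.1 tq [-0.76  1.4  -0.67]
t5 [(np.float64(235.71), 218), (np.float64(249.65), 196), (np.float64(255.6), 142), (np.float64(266.18), 122), (np.float64(274.49), 42), (np.float64(280.28), 146)]
lid edges [277.1, 308.08]
t6 [(np.float64(247.12), 186), (np.float64(253.48), 134), (np.float64(263.54), 113), (np.float64(268.66), 191), (np.float64(274.34), 22), (np.float64(280.34), 148)]
lid edges [277.14, 308.6]
```

Released, the pad is fully out (spacing 10.8 px) and still against the seated canister. Now the pressing stroke, in stages.

Emit:
{"api": "move_arm", "payload": {
  "moves": [
    {"gripper": -1, "xyz": [0, -0.04, 0.6], "angular": [-0.04, 0, 0]},
    {"gripper": -1, "xyz": [0, -0.04, 1.18], "angular": [-0.08, 0, 0]},
    {"gripper": -1, "xyz": [0, -0.02, 1.77], "angular": [-0.12, 0, 0]},
    {"gripper": -1, "xyz": [0, 0.02, 2.35], "angular": [-0.16, 0, 0]},
    {"gripper": -1, "xyz": [0, 0.08, 2.94], "angular": [-0.2, 0, 0]},
    {"gripper": -1, "xyz": [0, 0.17, 3.52], "angular": [-0.24, 0, 0]},
    {"gripper": -1, "xyz": [0, 0.34, 4.39], "angular": [-0.3, 0, 0]},
    {"gripper": -1, "xyz": [0, 0.34, 4.39], "angular": [-0.3, 0, 0]}
  ]
}}

```text
clock: 16.02
position: [743.4, -60.9, 170.7]
ee_rot: [-0.677, 0.729, -0.073, 0.068]
contact_force: [-4.4, 1.2, 3.8]
gripper_width: 20.0
```

```bash
python3 -c "
from h import *
report(); snap('top','t7')
for f in('t6','t7'): prof(f)
"
```

```text
t 16.025 TCP [743.4 -60.9 170.7] bar [739.6 -60.6 189.3] q 0.299 r 152.1 tilt 0.2 F [-4.4  1.2  3.8] Ftang(down+) -5.28 w 20.0 tq [ 0.31  1.67 -0.15]
t6 [(np.float64(247.12), 186), (np.float64(253.48), 134), (np.float64(263.54), 113), (np.float64(268.66), 191), (np.float64(274.34), 22), (np.float64(280.34), 148)]
lid edges [277.14, 308.6]
t7 [(np.float64(256.25), 129), (np.float64(258.58), 140), (np.float64(266.72), 126), (np.float64(274.49), 40), (np.float64(280.3), 170)]
lid edges [276.44, 308.58]
```

Emit:
{"api": "move_arm", "payload": {
  "moves": [
    {"gripper": -1, "xyz": [0, -0.02, 0.45], "angular": [-0.03, 0, 0]},
    {"gripper": -1, "xyz": [0, -0.04, 0.88], "angular": [-0.06, 0, 0]},
    {"gripper": -1, "xyz": [0, -0.04, 1.25], "angular": [-0.085, 0, 0]},
    {"gripper": -1, "xyz": [0, -0.04, 1.25], "angular": [-0.085, 0, 0]},
    {"gripper": -1, "xyz": [0, -0.04, 1.25], "angular": [-0.085, 0, 0]}
  ]
}}

```text
clock: 16.7
position: [746.0, -61.1, 159.9]
ee_rot: [-0.68, 0.731, -0.043, 0.04]
contact_force: [-4.6, 0.6, 3.0]
gripper_width: 20.3
```

```bash
python3 -c "
from h import *
report(); snap('top','t8'); snap('scene','s8')
for f in('t6','t7','t8'): prof(f)
for f in('t2','t6','t7','t8'): prof(f,332,337)
a=cv2.imread('pics/t8.png')[215:315,300:367]; t=cv2.imread('pics/t6.png')[215:315,300:367]
cv2.imwrite('pics/c5.png',np.hstack([cv2.resize(x,(400,597),interpolation=2) for x in (t,a)]))
"
```

```text
t 16.7 TCP [746.  -61.1 159.9] bar [743.7 -61.  178.8] q 0.374 r 152.1 tilt 0.118 F [-4.6  0.6  3. ] Ftang(down+) -4.33 w 20.3 tq [ 0.18  1.52 -0.18]
t6 [(np.float64(247.12), 186), (np.float64(253.48), 134), (np.float64(263.54), 113), (np.float64(268.66), 191), (np.float64(274.34), 22), (np.float64(280.34), 148)]
lid edges [277.14, 308.6]
t7 [(np.float64(256.25), 129), (np.float64(258.58), 140), (np.float64(266.72), 126), (np.float64(274.49), 40), (np.float64(280.3), 170)]
lid edges [276.44, 308.58]
t8 [(np.float64(248.24), 202), (np.float64(249.84), 202), (np.float64(256.74), 162), (np.float64(267.98), 130), (np.float64(274.5), 42), (np.float64(278.65), 189)]
lid edges [276.44, 308.58]
t2 [(np.float64(235.88), 239), (np.float64(238.06), 239), (np.float64(243.41), 133), (np.float64(252.72), 113), (np.float64(263.85), 19), (np.float64(271.38), 193), (np.float64(273.79), 191), (np.float64(278.61), 141)]
lid edges [276.15, 307.45]
t6 [(np.float64(242.5), 238), (np.float64(247.71), 171), (np.float64(253.31), 130), (np.float64(255.75), 137), (np.float64(263.11), 123), (np.float64(268.82), 168), (np.float64(274.12), 19), (np.float64(280.03), 141)]
lid edges [277.14, 308.6]
t7 [(np.float64(245.25), 231), (np.float64(255.56), 171), (np.float64(258.96), 189), (np.float64(266.47), 153), (np.float64(274.31), 33), (np.float64(279.28), 201)]
lid edges [276.44, 308.58]
t8 [(np.float64(237.5), 233), (np.float64(238.88), 233), (np.float64(241.18), 232), (np.float64(248.14), 229), (np.float64(249.71), 229), (np.float64(256.03), 187), (np.float64(259.85), 215), (np.float64(267.73), 149), (np.float64(274.31), 34), (np.float64(278.75), 207)]
lid edges [276.44, 308.58]
```

View pics/c5.png

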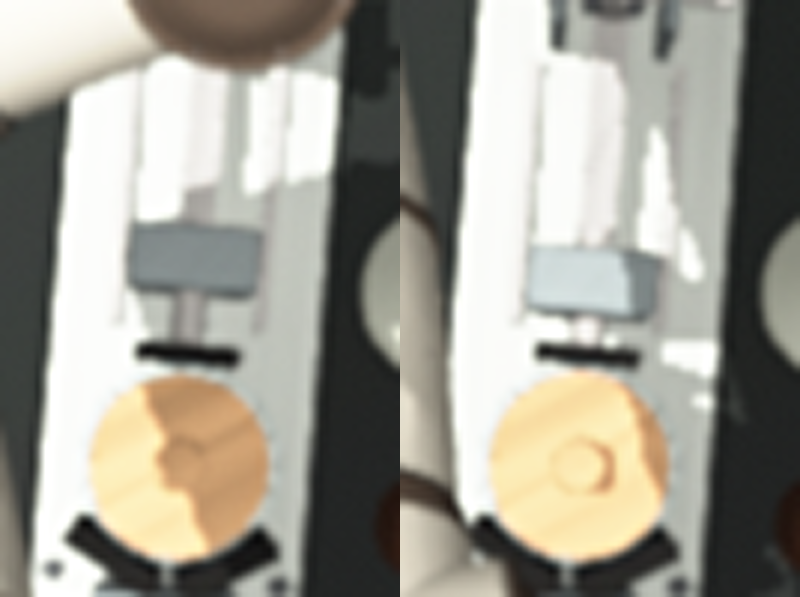

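Left (released): jaw front at y≈295, pad at 345–365. Right (pressed): jaw front at y≈318 with the pad unmoved. Spacing has gone from 10.8–11.0 px to 6.5–6.6 px, about 12 mm of squeeze. I'll hold and confirm it's stable.

Emit:
{"api": "move_arm", "payload": {
  "moves": [
    {"gripper": -1, "xyz": [0, 0, 0], "angular": [0, 0, 0]},
    {"gripper": -1, "xyz": [0, 0, 0], "angular": [0, 0, 0]},
    {"gripper": -1, "xyz": [0, 0, 0], "angular": [0, 0, 0]},
    {"gripper": -1, "xyz": [0, 0, 0], "angular": [0, 0, 0]},
    {"gripper": -1, "xyz": [0, 0, 0], "angular": [0, 0, 0]},
    {"gripper": -1, "xyz": [0, 0, 0], "angular": [0, 0, 0]}
  ]
}}

```text
clock: 17.55
position: [746.0, -61.1, 159.7]
ee_rot: [-0.68, 0.731, -0.043, 0.04]
contact_force: [-4.9, 1.2, 3.9]
gripper_width: 20.3
```

```bash
python3 -c "
from h import *
report(); snap('top','t9')
for f in('t8','t9'): prof(f); prof(f,332,337)
# bystanders: change vs first top image
a=cv2.imread('pics/t0.png');b=cv2.imread('pics/t9.png')
for n,(u,v) in dict(funnel=(376,264),mill=(374,304),spoon=(383,231),mug=(160,220),jar=(486,228),tin=(477,312),black=(252,227)).items():
  T=a[v-14:v+14,u-14:u+14]; S=b[v-20:v+20,u-20:u+20]; m=cv2.minMaxLoc(cv2.matchTemplate(S,T,cv2.TM_CCOEFF_NORMED)); print(n,round(m[1],2),np.array(m[3])-6)
"
```

```text
t 17.55 TCP [746.  -61.1 159.7] bar [743.8 -61.  178.6] q 0.375 r 152.1 tilt 0.117 F [-4.9  1.2  3.9] Ftang(down+) -5.33 w 20.3 tq [ 0.19  1.59 -0.19]
t8 [(np.float64(248.24), 202), (np.float64(249.84), 202), (np.float64(256.74), 162), (np.float64(267.98), 130), (np.float64(274.5), 42), (np.float64(278.65), 189)]
lid edges [276.44, 308.58]
t8 [(np.float64(237.5), 233), (np.float64(238.88), 233), (np.float64(241.18), 232), (np.float64(248.14), 229), (np.float64(249.71), 229), (np.float64(256.03), 187), (np.float64(259.85), 215), (np.float64(267.73), 149), (np.float64(274.31), 34), (np.float64(278.75), 207)]
lid edges [276.44, 308.58]
t9 [(np.float64(248.25), 202), (np.float64(249.82), 202), (np.float64(256.72), 163), (np.float64(262.88), 204), (np.float64(267.98), 131), (np.float64(274.52), 42), (np.float64(278.64), 189)]
lid edges [276.43, 308.58]
t9 [(np.float64(237.4), 233), (np.float64(238.9), 233), (np.float64(241.29), 232), (np.float64(248.09), 229), (np.float64(249.72), 229), (np.float64(256.01), 187), (np.float64(259.7), 216), (np.float64(267.73), 149), (np.float64(274.32), 35), (np.float64(278.77), 207)]
lid edges [276.43, 308.58]
funnel 0.71 [1 0]
mill 0.81 [1 0]
spoon 1.0 [0 0]
mug 1.0 [0 0]
jar 1.0 [0 0]
tin 1.0 [0 0]
black -0.28 [-1  0]
```

```bash
python3 -c "
from h import *
print(arm.job_done())"
```

```text
the job is handed in; nothing more can be done
None
```

The canister is held in the vise against the stop, with the pad's spring squeezed in about 12 mm (half way). I handed the job in at about 17.6 s with the arm still gripping the lever bar.

- **Strokes:** I pulled the lever right down twice, easing it back up each time at about 0.4 rad/s with the bar gripped. The first stroke brought the pad to about 25 mm from the glass. The second pushed the canister back to the stop.
- **Pressing:** On the third pull I stopped at about 0.38 rad. The top camera's readings put the squeeze between 11.6 and 12.5 mm, well short of solid.
- **Last checks:** Jaw, pad and lid stayed within about 0.15 px over the next 0.85 s of holding. Bar force was about 5 N, and the highest reading at any check was about 13 N.
- **Bystanders:** The spoon, mug, spice jar and tea tin matched the first picture exactly. The funnel and pepper mill matched less well, 1 px off, which I put down to the arm's shadow. The black look-alike did not match at all, probably because the arm was over it, so I could not confirm it. I did not check the salt bowl or the pink and purple look-alikes.

The wrist force on its own did not show the pad's extra load clearly, so the squeeze figure rests on the pictures, which agree with the lever travel.

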